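# Hitch the carver's work holder and load a blank

### The job

Slide the plywood work holder along the bench so that its steel hook takes the headed anchor pin and the sprung latch snaps shut behind the pin. Then put the thin wooden blank in the holder from its open end, slide it under the side lips until it is fully home against the stop, and push the holder's wooden bolt fully in behind it. Leave the holder hitched and flat on the bench, and do not disturb the offcut, the gouge or the mallet.

Things in the scene. Friction and masses are not known exactly. Their poses are not given: they have to be found in the camera images.
- anchor: Steel pin fixed upright in the bench: 18 mm shaft, 40 mm head (underside 27 mm, top 37 mm above the bench), on a 5 mm thick plate 50 mm wide reaching from 18 mm before the pin to 92 mm beyond it (frame +x). Origin on the pin's axis at bench level. The head is too wide for the hook to be dropped over it: the hook must slide in from the side.
- holder: Loose work holder, 0.4 to 0.75 kg, sliding flat on the bench (5 to 15 N). Origin under the board's centre, x forward to the hook, z up. Plywood board 140 (x) by 120 (y) by 14 mm. Wooden side guides stand on it up to 32 mm above the bench, at y 42 to 58 mm either side at the rear (x -70 to -35), tapering in by x -13 to a slot 63 mm wide. The rear (x -70) is open for loading.
- slot (a point): Holder frame (5, 0, 14) mm: place of the blank's origin when home. The slot floor is the board's top, 14 mm above the bench. Over holder x -5 to 55 each guide has a lip overhanging the slot in to y 22 mm, underside 30.5 mm, top 35.5 mm above the bench. The stop face is at holder x 55.
- hook_seat (a point): Holder frame (94, 0, 14) mm: the pin's axis when it touches the inner end of the hook's throat (within 4 mm sideways). The flat steel hook on the holder's front lies 8 to 20 mm above the bench; its throat is 28 mm wide from x 85 to 136, then lips flare out to about 63 mm wide at x 164. The latch clears the pin when the pin's axis is below about x 97.
- hook_mouth (a point): Middle of the hook's mouth on the line of the shut latch: holder frame (134, 0, 14) mm.
- push_edge (a point): Middle of the holder's flat rear edge: holder frame (-70, 0, 16) mm. Pushing there with two spread fingers, on the rear ends of the two guides or the board's edge, steers the holder.
- latch (a joint): Sprung steel latch across the hook's mouth, 30 mm long, pivot at holder (134, -18) mm: 0 rad is shut (as at the start); it swings only inward, to 1.45. The pin pushes it in with about 2 N and it springs back to 0 behind the pin.
- latch_tip (a point): Free end of the latch.
- bolt (a joint): Wooden bolt through the right guide near the rear, sliding along holder +y: about 0 is drawn out (open, at the start), 0.05 m fully in. It stays where left; about 1 N moves it. Bar 12 mm square at holder x -60 to -48, 17 to 29 mm above the bench; tip at y -42 mm when out, +8 mm when in. It goes in only once the blank is home.
- bolt_knob (a point): Centre of the outer flat face of the bolt's round knob (28 mm diameter, axis along holder y, 23 mm above the bench): holder (-54, -130) mm when out, (-54, -80) mm when in. The face looks to holder -y.
- blank: Thin loose pale wooden blank 100 (x) by 60 (y) by 14 mm with a shallow rosette on top, 0.07 to 0.14 kg, lying flat on the bench. Origin at the centre of its underside. Home: at point slot, its x along the holder's x either way round, front end on the stop. Its 60 mm width can be gripped from above.
- offcut: Loose plain block of the same wood, 100 x 60 x 36 mm, too thick for the slot; leave alone. Origin at the centre of its underside. It and the blank may be on either side of the holder.
- gouge: Brown-handled carving gouge, about 210 mm long, 28 mm high, lying along its x; leave alone (a dark gouge farther back is out of the way). Origin under its middle.
- mallet: Round wooden carver's mallet standing on its head, 84 mm diameter, 200 mm high; leave alone. Origin under its centre.

How it is judged:
On the way, in this order (a step that is already met when the one before it is completed fails the run):
1. the pin is inside the hook and the latch has shut behind it, holder flat on the bench (x of anchor in the frame of holder between 0.08 and 0.124 m and y of anchor in the frame of holder between -0.013 and 0.013 m and value of joint latch below 0.12 rad and height (world z) of holder below 0.006 m and angle between holder's own z axis and vertical below 0.05 rad), for 0.2 s.
2. with the holder still hitched, the blank is under the lips, fully home against the stop (all of step 1 and x of blank in the frame of holder between 0.0005 and 0.009 m and y of blank in the frame of holder between -0.005 and 0.005 m and z of blank in the frame of holder between 0.01 and 0.018 m and angle between the x axis of blank and the x axis of holder, either way round below 0.08 rad), for 0.2 s.
3. the bolt is pushed fully in behind the blank (all of step 2 and value of joint bolt above 0.044 m), for 0.2 s.
At the end, for the whole second after the job is handed in: Holder flat, pin axis at holder x 80 to 124 mm and within 13 mm of the throat's centre line, latch under 0.12 rad; blank in the slot within 4 mm of the stop, straight within 0.08 rad, 5 mm sideways; bolt in at least 44 mm; holder and blank at rest (all of step 3 and linear speed of each of holder, blank below 0.01 m/s); the robot touches nothing.
It fails at once if the offcut is disturbed (moved more than 25 mm) (distance of offcut from where it was at the start of the episode above 0.025 m).
It fails at once if the gouge is disturbed (moved more than 25 mm) (distance of gouge from where it was at the start of the episode above 0.025 m).
It fails at once if the mallet is disturbed (moved more than 25 mm) (distance of mallet from where it was at the start of the episode above 0.025 m).
It also fails if it takes over 67 s, if anything falls off the work surface, if the arm or the gripper's body presses on something with over 40 N, if the wrist force passes 120 N, or if a joint passes its speed limit or range.

### The arm

A 6-joint arm with a two-finger parallel gripper is mounted at the origin on the work surface. World frame = base frame: x ahead of the robot, y to its left, z up, the work surface at z = 0. Lengths are in m, angles in rad, forces in N, time in s.
With the tool pointing down it reaches from about 0.25 to 0.725 m from the base axis. Payload 4 kg.
Tool frame: the origin (TCP) lies midway between the tips of the shut fingers; the grasp point (between the pads) lies 19 mm behind it; z points along the fingers, y is the line along which they close (so a half turn about z gives the same grasp; the last joint's range is limited). The gripper opens to 85 mm and grips with 20 to 120 N. Pads are 22 mm wide; open, the fingers measure 114 mm over their backs; the gripper's body (76 mm by 85 mm) begins 54 mm behind the grasp point. The pads swing forward as they close: fully open they stand 13 mm farther back than shut.
Start: joints at [-1.312, 0.241, 0.005, 1.335, 0, 1.571], TCP at [0.128, -0.483, 0.231] pointing down, gripper open.
Joint ranges: [-2.72, 2.72], [-1.05, 1.87], [-1.09, 1.28], [-1.99, 2.15], [-1.42, 1.44], [-3.14, 3.14]. Speed limits (rad/s): [2.79, 2.79, 3.14, 3.14, 3.14, 3.14].

### API

Orientations are given as a unit quaternion [x, y, z, w].
In Python, from workcell import get_obs, camera, job_done, silhouettes gives the robot as it stands. The module is installed in compiled form; this text tells all that it offers.
- The arm moves only by the tool drive_tool, never from a script. Its argument "increments" is a list of rows, each a list of 3 entries, a list of its own where there are three numbers: the shift along the world's x, y, z in mm, then the turn, a rotation vector about the world's x, y, z in degrees, then the opening, from 0 (shut) to 1 (fully open). A call has 1 to 8 rows; each row shifts and turns the commanded pose from where the row before left it; what a row does not reach is not made up. A row lasts 1/12 s, in which the tool goes at most 41.7 mm and 7.16 degrees, less where a joint would pass 70% of its speed; a pose out of reach is approached as far as the arm can. A call is refused whole if a number of a shift passes 41.7 or a number of a turn 7.16, either way. A call with a gripper value outside its range is refused whole. The fingers move at their own pace and stop on an object; the grip force is fixed at half the most. Time passes only in rows, so rows that do not move let the fingers close. It gives the time, the measured TCP pose, the force, the opening and the grip force at its end, in the units of the state.
- get_obs(): the state, without advancing time (a new reading comes with each control period).
- camera(name): name is "scene" or "top"; returns a dict with "image" (480x640x3 uint8, red, green, blue), "K" (3x3 intrinsics, pixels), "view" (4x4, takes a point from world to camera coordinates). Camera axes: x right, y down, z forward; pixel columns grow to the right and rows downward; lengths in m; the calibration is good to about 2 mm. A picture is of the moment at which its call begins. There is no depth.
- job_done(): hands the job in; it is judged then, once.
Trained networks look in a picture, given as the dict that the camera call returned (one of the last four; its "shot" number tells which), for a name from the list of things; names that differ only in an ending like _2 or _b are one class to them, and where a whole thing is asked for, a point or a joint stands for the part that bears it (a point fixed in the world has none). Each returns a list of dicts, best first, with "conf" (0 to 1); they miss things now and then, are a little off and sometimes report something else, mostly with a low value. They report only what shows in the picture. A call takes as long as a camera call.
- silhouettes(query, picture): "region" (480x640 bool, what is visible of it) and "bbox" ([left, top, right, bottom] in pixels, round what is visible of it).
The state is a dict: "clock": time; "joint_pos": joint angles; "joint_vel": joint speeds; "tau": joint torques, N m; "eef_pos": TCP position; "tool_rot": TCP orientation; "ft_force": force on the tool from outside, world axes, zero at the start; "ft_torque": the same for the moment, N m; "grip_width": finger opening in m; "grasp_force": force on a finger pad.
Only numpy, scipy, OpenCV 4.12 (cv2) and the standard library are available. Lean on these libraries where they do the work, as an engineer would, in place of code of your own. Each camera call takes 0.05 s, during which the arm holds its last target. There are 200 camera calls.

## Working session

There is one attempt and no reset: what is moved stays moved. The work goes in short steps, Python scripts to look and compute and a tool call to move; the robot and the scene stay as the last step left them, time stands still between calls to the robot, and variables do not carry over. Pictures are saved under pics/ and viewed, at most 12 in all, crops included, and the job is handed in when it is done.

Besides the shell and the picture viewer there is one more tool, called after "Emit:" in YAML: its name, and indented under it one key for each argument. drive_tool: Moves the arm, as the interface text tells. Its arguments: {"type":"object","properties":{"increments":{"type":"array"}},"required":["increments"]}

```bash
mkdir -p pics; cat > h.py <<'E'
import numpy as np, cv2
from workcell import get_obs, camera, job_done, silhouettes
def ray(pic,uv,z):
    K=np.array(pic["K"]);V=np.array(pic["view"]);R=V[:3,:3];t=V[:3,3]
    c=-R.T@t; uv=np.atleast_2d(np.array(uv,float))
    d=np.c_[(uv-K[:2,2])/[K[0,0],K[1,1]],np.ones(len(uv))]@R
    return (c+d*((z-c[2])/d[:,2])[:,None])[:,:2]
def proj(pic,P):
    P=np.atleast_2d(np.array(P,float));V=np.array(pic["view"]);K=np.array(pic["K"])
    q=(P@V[:3,:3].T+V[:3,3])@K.T; return q[:,:2]/q[:,2:]
def save(pic,name,crop=None,s=1):
    im=pic["image"][:,:,::-1]
    if crop: im=im[crop[1]:crop[3],crop[0]:crop[2]]
    cv2.imwrite("pics/"+name,cv2.resize(im,None,fx=s,fy=s))
def rect(pic,r,z):
    cs=cv2.findContours(r.astype(np.uint8),cv2.RETR_EXTERNAL,cv2.CHAIN_APPROX_NONE)[0]
    c=max(cs,key=cv2.contourArea)[:,0]
    return cv2.minAreaRect((ray(pic,c,z)*1000).astype(np.float32))
E
python3 - <<'E'
from h import *
np.set_printoptions(precision=4,suppress=True)
o=get_obs();print(o)
for n in("top","scene"):
    p=camera(n);save(p,n+"0.png");V=p["view"];print(n,-V[:3,:3].T@V[:3,3],V[2,:3])
    for q,z in(("anchor",.037),("holder",.02),("blank",.014),("offcut",.036),("gouge",.014),("mallet",.2),("bolt_knob",.023),("latch",.014)):
        for s in silhouettes(q,p)[:2]: print(q,round(s["conf"],2),s["bbox"],s["region"].sum(),rect(p,s["region"],z))
E
```

```text
{'clock': 0.0, 'joint_pos': array([-1.312 ,  0.2414,  0.0037,  1.3352, -0.    ,  1.5708]), 'joint_vel': array([ 0.0025,  0.0012,  0.0013, -0.0015,  0.0003,  0.0007]), 'tau': array([  0.0001, -37.2318,  25.2407,   0.0169,   0.0001,   0.    ]), 'eef_pos': array([ 0.1278, -0.4827,  0.2304]), 'tool_rot': array([ 0.9916,  0.1291, -0.0001, -0.001 ]), 'ft_force': array([-0.2671, -0.2222,  0.8338]), 'ft_torque': array([-0.0232,  0.0293,  0.0521]), 'grasp_force': 0.0, 'grip_width': 0.08542343376066595}
top [0.3784 0.0092 1.2816] [ 0.195   0.0257 -0.9805]
anchor 0.61 [301.0, 169.7, 322.5, 219.1] 1070 ((725.665771484375, 56.79082489013672), (47.03645324707031, 105.98089599609375), 89.76702117919922)
holder 0.88 [278.0, 217.5, 373.6, 334.6] 4977 ((548.1004028320312, 39.04510498046875), (233.32638549804688, 191.7353515625), 5.4919023513793945)
holder 0.31 [338.8, 313.2, 374.0, 324.6] 238 ((456.86114501953125, -30.253555297851562), (68.10813903808594, 24.590890884399414), 89.30767059326172)
blank 0.66 [276.4, 221.6, 376.3, 334.8] 4905 ((549.876953125, 37.399200439453125), (235.91355895996094, 190.
[... 1886 characters left out ...]
] 1106 ((771.3228759765625, 165.50296020507812), (210.37258911132812, 33.1273078918457), 30.664220809936523)
gouge 0.28 [333.8, 123.3, 390.0, 167.1] 1229 ((564.3526611328125, 283.15093994140625), (72.13343811035156, 104.5322494506836), 89.57146453857422)
mallet 0.55 [318.8, 261.6, 376.4, 348.5] 3226 ((743.7445678710938, -121.24542999267578), (67.8262710571289, 108.54385375976562), 34.960445404052734)
bolt_knob 0.96 [213.4, 213.5, 240.4, 250.6] 412 ((454.89422607421875, -33.43783187866211), (30.096527099609375, 78.88126373291016), 6.639554023742676)
latch 0.47 [213.0, 213.1, 243.7, 247.6] 384 ((452.2359924316406, -29.50360870361328), (31.170326232910156, 77.60962677001953), 2.337008476257324)
```

```bash
python3 - <<'E'
from h import *
a=cv2.imread("pics/top0.png")[125:345,180:460];cv2.imwrite("pics/a.png",cv2.resize(a,None,fx=2.85,fy=2.7,interpolation=2))
a=cv2.imread("pics/scene0.png")[110:360,170:500];cv2.imwrite("pics/b.png",cv2.resize(a,None,fx=2.4,fy=2.4,interpolation=2))
E
```

```text
(no output)
```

View pics/a.png

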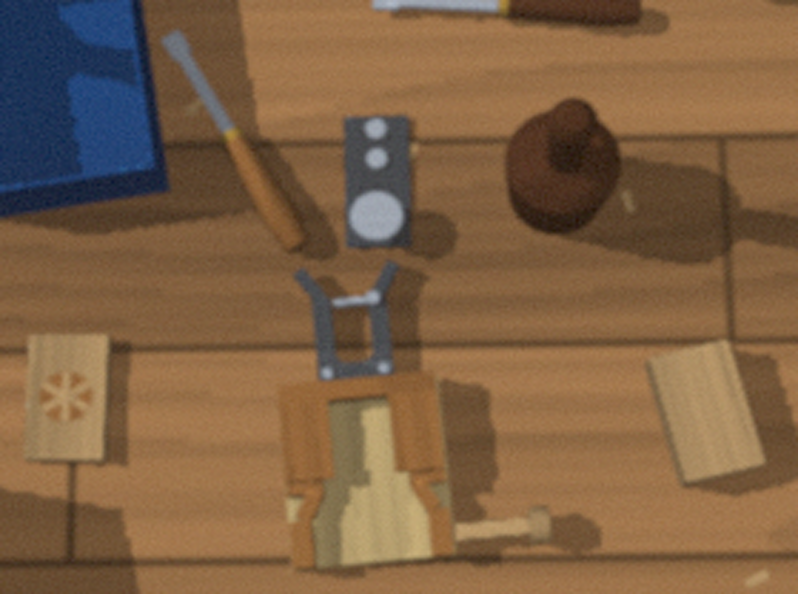

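View pics/b.png

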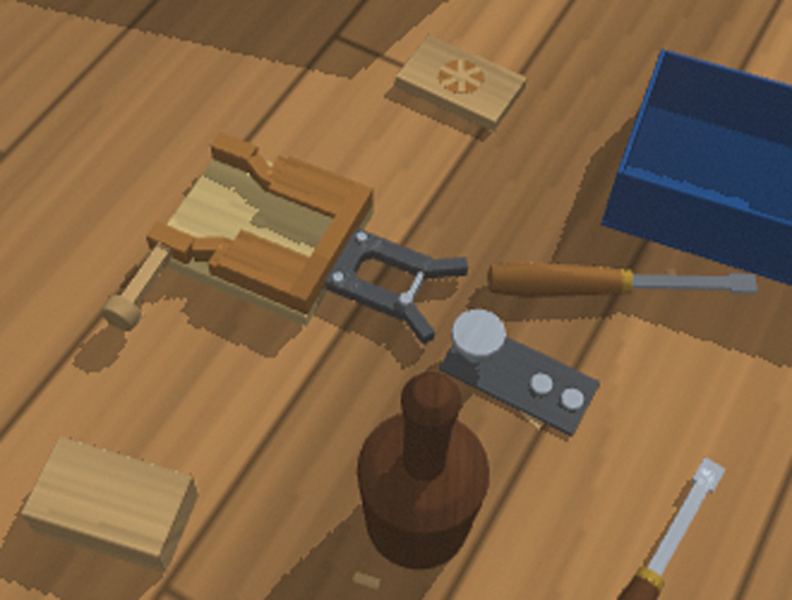

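The holder points nearly along +x with its hook towards the pin. The blank (rosette) is on the left, the offcut on the right, the gouge is close to the anchor's left and the mallet to its right. I'll fit simple models to the masks in both views.

```bash
cat >> h.py <<'E'
from scipy.optimize import minimize
def box(x0,x1,y0,y1,z0,z1): return np.array([[x,y,z] for x in(x0,x1) for y in(y0,y1) for z in(z0,z1)],float)/1000
def prism(pts,z0,z1): return np.array([[x,y,z] for x,y in pts for z in(z0,z1)],float)/1000
def cyl(x,y,r,z0,z1): return prism([(x+r*np.cos(a),y+r*np.sin(a)) for a in np.arange(24)*np.pi/12],z0,z1)
def holder_parts(b=0):
    P=[box(-70,70,-60,60,0,14),box(55,70,-58,58,14,35.5),box(-56,-46,-118+b,-50+b,17,29),box(-68,-40,-130+b,-118+b,9,37),box(70,85,-26,26,8,20)]
    for s in(1,-1):
        P+=[box(-70,-35,*sorted((s*42,s*58)),14,32),box(-5,55,*sorted((s*22,s*58)),14,35.5),prism([(-35,s*42),(-35,s*58),(-13,s*31.5),(-13,s*48)],14,32),box(-13,-5,*sorted((s*31.5,s*48)),14,32),
            box(80,136,*sorted((s*14,s*25)),8,20),prism([(134,s*14),(134,s*25),(164,s*31.5),(162,s*40)],8,20)]
    return P
BLANK=[box(-50,50,-30,30,0,14)]; OFF=[box(-50,50,-30,30,0,36)]
ANCH=[box(-18,92,-25,25,0,5),cyl(0,0,20,27,37),cyl(0,0,9,0,27)]
def render(pic,parts,pose,up=4,z=0):
    x,y,a=pose;R=np.array([[np.cos(a),-np.sin(a),0],[np.sin(a),np.cos(a),0],[0,0,1]])
    m=np.zeros((480,640),np.uint8)
    for P in parts:
        uv=proj(pic,P@R.T+[x,y,z]);h=cv2.convexHull(uv.astype(np.float32))
        cv2.fillConvexPoly(m,np.round(h*256).astype(np.int32),255,cv2.LINE_AA,8)
    return m/255.
def fit(views,parts,pose,z=0):
    f=lambda p:sum(np.abs(render(c,parts,(p[0]/1000,p[1]/1000,p[2]/100),z=z)-r).sum() for c,r in views)
    p0=np.array([pose[0]*1000,pose[1]*1000,pose[2]*100])
    for k in(12,4): 
        r=minimize(f,p0,method="Nelder-Mead",options=dict(initial_simplex=np.vstack([p0,p0+np.diag([k]*3)]),xatol=.05,fatol=.5));p0=r.x
    return np.round([p0[0],p0[1],np.degrees(p0[2]/100)],2),round(r.fun/sum(q.sum() for _,q in views),3)
def best(q,pic,near,z=.02):
    c=proj(pic,[[*near,z]])[0]
    L=[s for s in silhouettes(q,pic) if np.linalg.norm(np.argwhere(s["region"]).mean(0)[::-1]-c)<40]
    return L[0]["region"] if L else None
def look(q,parts,pose,pics,z=0):
    V=[(p,best(q,p,pose[:2])) for p in pics];V=[v for v in V if v[1] is not None]
    for v in V: print(q,fit([v],parts,pose,z))
    if len(V)>1: r=fit(V,parts,pose,z);print(q,"both",r);return r[0]
E
python3 - <<'E'
from h import *
T,S=camera("top"),camera("scene");o=T["image"].copy();o2=S["image"].copy()
for q,p,g in(("holder",holder_parts(),(.5,.03,.08)),("blank",BLANK,(.56,.287,0)),("offcut",OFF,(.54,-.18,.23)),("anchor",ANCH,(.69,.055,0))):
    r=look(q,p,g,(T,S))
    if r is None: continue
    for pic,im in((T,o),(S,o2)):
        for P in p:
            m=(render(pic,[P],(r[0]/1000,r[1]/1000,np.radians(r[2])))>.5).astype(np.uint8)
            cv2.drawContours(im,cv2.findContours(m,0,1)[0],-1,(255,0,0),1)
a=cv2.resize(o[160:345,180:460],(790,520),interpolation=2);cv2.imwrite("pics/c.png",a[:,:,::-1])
# head disc by brightness
im=cv2.cvtColor(T["image"],cv2.COLOR_RGB2HSV);m=((im[:,:,1]<60)&(im[:,:,2]>130)).astype(np.uint8)
for s in cv2.connectedComponentsWithStats(m)[3:1:-1]:
    for a,b in zip(cv2.connectedComponentsWithStats(m)[2],cv2.connectedComponentsWithStats(m)[3]):
        if 60<a[4]<2000:print(a,b,ray(T,b,.037))
    break
E
```

```text
holder (array([499.13,  69.26,   4.33]), np.float64(0.092))
holder (array([501.2 ,  66.16,   4.64]), np.float64(0.075))
holder both (array([500.28,  67.21,   4.64]), np.float64(0.092))
blank (array([562.07, 291.02,  -1.51]), np.float64(0.091))
blank (array([562.76, 289.19,  -1.26]), np.float64(0.09))
blank both (array([562.14, 290.13,  -0.79]), np.float64(0.094))
offcut (array([ 541.31, -180.29,   14.29]), np.float64(0.091))
offcut (array([ 541.74, -182.93,   10.32]), np.float64(0.112))
offcut both (array([ 541.77, -181.74,   12.54]), np.float64(0.109))
anchor (array([6.9841e+02, 5.8380e+01, 2.3000e-01]), np.float64(0.066))
anchor (array([ 6.9973e+02,  5.6210e+01, -9.0000e-02]), np.float64(0.078))
anchor both (array([ 6.9943e+02,  5.7310e+01, -1.8000e-01]), np.float64(0.083))
[ 40  80  31  29 695] [54.69064748 94.11079137] [[0.96101105 0.62866416]]
[ 91  89  16  15 190] [98.13684211 96.00526316] [[0.95426108 0.530514  ]]
[311 121  44   8 233] [330.41630901 124.95708155] [[0.87522371 0.01567513]]
[303 196  18  18 257] [311.56809339 204.42801556] [[0.69786478 0.05800532]]
```

View pics/c.png

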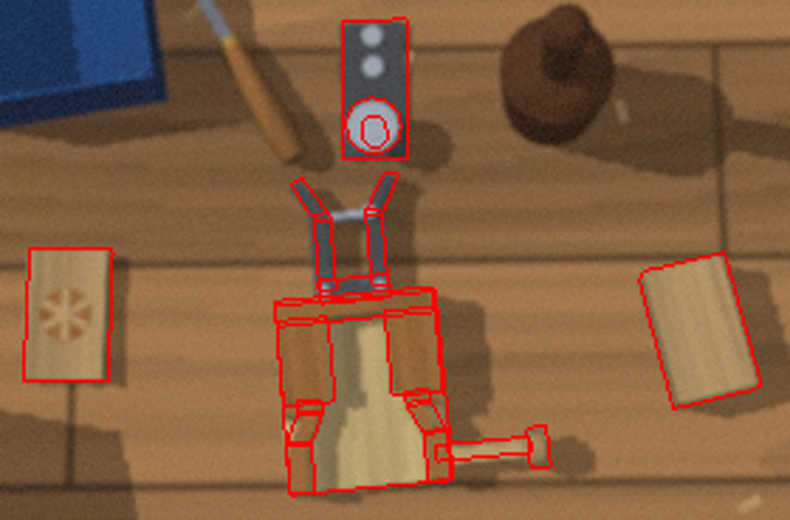

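Both fits agree within about 2 mm. Holder: (500, 67) at 4.6°. Pin: (699, 57). Blank: (562, 290) at about -1°. I'll bring the open fingers behind the rear edge, then push along an arc to the right and straight on.

Emit:
drive_tool:
  increments:
    - [[18, 36, -5], [0, 0, -2], 1]
    - [[18, 36, -5], [0, 0, -2], 1]
    - [[18, 36, -5], [0, 0, -2], 1]
    - [[18, 36, -5], [0, 0, -2], 1]
    - [[18, 36, -5], [0, 0, -2.2], 1]
    - [[18, 36, -5], [0, 0, 0], 1]
    - [[18, 36, -5], [0, 0, 0], 1]
    - [[18, 36, -5], [0, 0, 0], 1]

```text
clock: 2.07
eef_pos: [0.2724, -0.1937, 0.1914]
tool_rot: [0.999, 0.04, 0.001, 0.0]
ft_force: [0.6, -0.2, 0.6]
grip_width: 0.0857
grasp_force: 0.0
```

Emit:
drive_tool:
  increments:
    - [[18, 36, -5], [0, 0, 0], 1]
    - [[18, 36, -5], [0, 0, 0], 1]
    - [[18, 36, -5], [0, 0, 0], 1]
    - [[18, 36, -5], [0, 0, 0], 1]
    - [[18, 36, -5], [0, 0, 0], 1]
    - [[18, 36, -5], [0, 0, 0], 1]
    - [[12, 34, -5], [0, 0, 0], 1]
    - [[0, 0, 0], [0, 0, 0], 1]

```text
clock: 2.73
eef_pos: [0.3955, 0.0445, 0.1559]
tool_rot: [0.999, 0.052, 0.001, -0.006]
ft_force: [0.9, -0.3, -0.2]
grip_width: 0.0854
grasp_force: 0.0
```

Emit:
drive_tool:
  increments:
    - [[0, 5, -30], [0, 0, 0], 1]
    - [[0, 0, -30], [0, 0, 0], 1]
    - [[0, 0, -30], [0, 0, 0], 1]
    - [[0, 0, -30], [0, 0, 0], 1]
    - [[0, 0, -16], [0, 0, 0], 1]
    - [[0, 0, 0], [0, 0, 0], 1]
    - [[0, 0, 0], [0, 0, 0], 1]

```text
clock: 3.32
eef_pos: [0.3927, 0.0425, 0.02]
tool_rot: [0.999, 0.049, -0.002, -0.007]
ft_force: [0.4, 0.1, 0.9]
grip_width: 0.0856
grasp_force: 0.0
```

Emit:
drive_tool:
  increments:
    - [[2, 16, -10], [-0.8, 0, -1], 1]
    - [[0, 0, -10], [0, 0, 0], 1]
    - [[0, 0, -3], [0, 0, 0], 1]
    - [[0, 0, 0], [0, 0, 0], 1]

```text
clock: 3.65
eef_pos: [0.3976, 0.0431, -0.0025]
tool_rot: [0.999, 0.05, -0.001, -0.006]
ft_force: [0.6, 0.6, -0.2]
grip_width: 0.0852
grasp_force: 0.0
```

```bash
python3 - <<'E'
from h import *
S=camera("scene");T=camera("top");o=np.vstack([cv2.resize(S["image"][140:300,170:410],(640,400)),cv2.resize(T["image"][220:370,260:400],(640,200)) ]);print(get_obs()["eef_pos"])
cv2.imwrite("pics/d.png",cv2.resize(S["image"][140:300,170:410],(720,480))[:,:,::-1])
E
```

```text
[ 0.39780227  0.04317297 -0.00207411]
```

View pics/d.png

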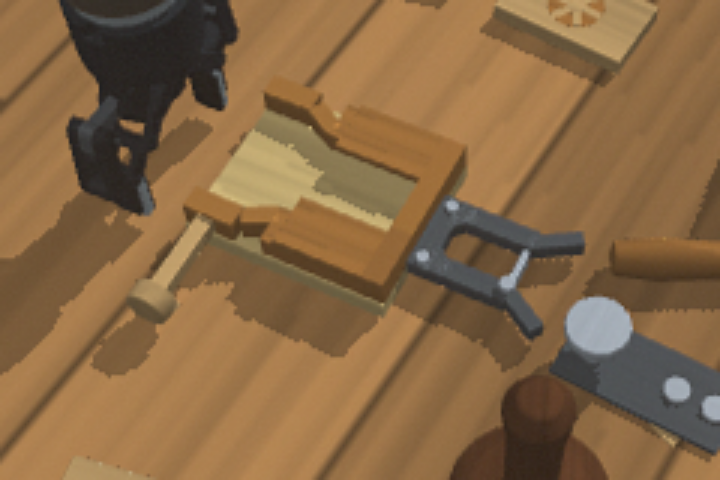

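The fingers stand behind the rear edge, but too far to the right: the 16 mm y shift wasn't carried out. I'll check how the arm responds.

Emit:
drive_tool:
  increments:
    - [[0, 5, 0], [0, 0, 0], 1]
    - [[0, 5, 0], [0, 0, 0], 1]
    - [[0, 5, 0], [0, 0, 0], 1]
    - [[0, 0, 0], [0, 0, 0], 1]

```text
clock: 4.08
eef_pos: [0.3985, 0.0498, -0.0024]
tool_rot: [0.998, 0.055, -0.001, -0.01]
ft_force: [-1.0, -0.2, -0.2]
grip_width: 0.0851
grasp_force: 0.0
```

```bash
python3 -c "
from h import *
o=get_obs();print(o['joint_pos'],o['tau'],o['eef_pos'],o['tool_rot'],o['ft_force'],o['ft_torque'])"
```

```text
[ 0.1094168   0.32456692 -0.59226199  0.65459372  0.01966591  3.14061635] [ 1.21932043e-02 -3.21438468e+01  1.61108458e+01  2.94562255e-02
  9.14653600e-02 -7.75898343e-05] [ 0.39845985  0.04977715 -0.00237522] [ 9.98428909e-01  5.51627843e-02 -8.45551275e-04 -9.80137442e-03] [-0.956062   -0.2118874  -0.23763369] [ 0.03441582 -0.01131018  0.02064435]
```

Joint 6 sits at its limit, so I'll lift and give the wrist a half turn, which gives the same grasp.

Emit:
drive_tool:
  increments:
    - [[-5, 0, 35], [0, 0, 0], 1]
    - [[0, 0, 35], [0, 0, 7.1], 1]
    - [[0, 0, 0], [0, 0, 7.1], 1]
    - [[0, 0, 0], [0, 0, 7.1], 1]
    - [[0, 0, 0], [0, 0, 7.1], 1]
    - [[0, 0, 0], [0, 0, 7.1], 1]
    - [[0, 0, 0], [0, 0, 7.1], 1]
    - [[0, 0, 0], [0, 0, 7.1], 1]

```text
clock: 4.75
eef_pos: [0.393, 0.0491, 0.0674]
tool_rot: [0.881, 0.472, -0.005, -0.008]
ft_force: [-0.2, -0.2, -0.5]
grip_width: 0.0852
grasp_force: 0.0
```

Emit:
drive_tool:
  increments:
    - [[0, 0, 0], [0, 0, 7.1], 1]
    - [[0, 0, 0], [0, 0, 7.1], 1]
    - [[0, 0, 0], [0, 0, 7.1], 1]
    - [[0, 0, 0], [0, 0, 7.1], 1]
    - [[0, 0, 0], [0, 0, 7.1], 1]
    - [[0, 0, 0], [0, 0, 7.1], 1]
    - [[0, 0, 0], [0, 0, 7.1], 1]
    - [[0, 0, 0], [0, 0, 7.1], 1]

```text
clock: 5.42
eef_pos: [0.393, 0.0492, 0.0674]
tool_rot: [0.551, 0.835, -0.009, -0.005]
ft_force: [0.2, 0.6, 0.4]
grip_width: 0.085
grasp_force: 0.0
```

Emit:
drive_tool:
  increments:
    - [[0, 0, 0], [0, 0, 7.1], 1]
    - [[0, 0, 0], [0, 0, 7.1], 1]
    - [[0, 0, 0], [0, 0, 7.1], 1]
    - [[0, 0, 0], [0, 0, 7.1], 1]
    - [[0, 0, 0], [0, 0, 7.1], 1]
    - [[0, 0, 0], [0, 0, 7.1], 1]
    - [[0, 0, 0], [0, 0, 7.1], 1]
    - [[0, 0, 0], [0, 0, 7.1], 1]

```text
clock: 6.08
eef_pos: [0.393, 0.0492, 0.0674]
tool_rot: [0.087, 0.996, -0.01, -0.0]
ft_force: [-0.8, -0.2, -0.7]
grip_width: 0.0855
grasp_force: 0.0
```

Emit:
drive_tool:
  increments:
    - [[0, 0, 0], [0, 0, 7.1], 1]
    - [[0, 0, 0], [0, 0, 7.1], 1]
    - [[0, 0, 0], [0, 0, 0], 1]
    - [[0, 0, 0], [0, 0, 0], 1]

```text
clock: 6.42
eef_pos: [0.393, 0.0491, 0.0674]
tool_rot: [-0.032, 0.999, -0.01, 0.001]
ft_force: [0.3, 0.9, -0.1]
grip_width: 0.0852
grasp_force: 0.0
```

```bash
cat > st.py <<'E'
from h import *
from scipy.spatial.transform import Rotation as Ro
def st():
    o=get_obs();R=Ro.from_quat(o["tool_rot"]).as_matrix()
    print("t",round(o["clock"],2),"p",np.round(o["eef_pos"]*1000,1),"yaw",round(np.degrees(np.arctan2(R[1,0],R[0,0])),2),"fix tilt turn",np.round(np.degrees(np.cross(R[:,2],[0,0,-1])),2),"q",np.round(o["joint_pos"],2),"F",np.round(o["ft_force"],1),"g",round(o["grip_width"]*1000,1))
    return o
E
python3 -c "
from st import *;st()"
```

```text
t 6.42 p [393.   49.1  67.4] yaw -176.36 fix tilt turn [1.12 0.16 0.  ] q [ 0.14  0.2  -0.52  0.85 -0.02  0.08] F [ 0.3  0.9 -0.1] g 85.2
```

Emit:
drive_tool:
  increments:
    - [[0, 10, -30], [1.1, 0.2, 1], 1]
    - [[0, 0, -30], [0, 0, 0], 1]
    - [[0, 0, -12], [0, 0, 0], 1]
    - [[0, 0, 0], [0, 0, 0], 1]

```text
clock: 6.75
eef_pos: [0.3903, 0.0587, -0.0071]
tool_rot: [-0.041, 0.999, -0.0, -0.003]
ft_force: [-0.2, 0.3, 0.3]
grip_width: 0.0855
grasp_force: 0.0
```

```bash
python3 -c "
from st import *;st()"
```

```text
t 6.75 p [390.3  58.7  -7.1] yaw -175.32 fix tilt turn [ 0.07 -0.38  0.  ] q [ 0.15  0.33 -0.61  0.64 -0.    0.07] F [-0.2  0.3  0.3] g 85.5
```

Emit:
drive_tool:
  increments:
    - [[8, 0.6, 0], [0, -0.4, 0], 1]
    - [[8, 0.6, 0], [0, 0, 0], 1]
    - [[8, 0.7, 0], [0, 0, 0], 1]
    - [[3, 0.2, 0], [0, 0, 0], 1]
    - [[2, 0.2, 0], [0, 0, 0], 1]
    - [[0, 0, 0], [0, 0, 0], 1]

```text
clock: 7.25
eef_pos: [0.4227, 0.0614, -0.0043]
tool_rot: [-0.042, 0.999, -0.0, 0.004]
ft_force: [-0.9, -1.0, 0.7]
grip_width: 0.0852
grasp_force: 0.2
```

```bash
python3 - <<'E'
from st import *
st();T,S=camera("top"),camera("scene")
look("holder",holder_parts(),(.5,.067,.08),(T,S))
E
```

```text
t 7.25 p [422.7  61.4  -4.3] yaw -175.21 fix tilt turn [0.01 0.41 0.  ] q [ 0.15  0.36 -0.54  0.66 -0.    0.06] F [-0.9 -1.   0.7] g 85.2
holder (array([502.35,  69.07,   4.12]), np.float64(0.623))
holder (array([503.53,  67.4 ,   3.7 ]), np.float64(0.101))
holder both (array([502.46,  67.93,   4.13]), np.float64(0.302))
```

Emit:
drive_tool:
  increments:
    - [[2.7, 1.2, 0], [0, 0.4, -0.8], 1]
    - [[2.7, 1.2, 0], [0, 0, -0.8], 1]
    - [[2.7, 1.2, 0], [0, 0, -0.8], 1]
    - [[2.7, 1.1, 0], [0, 0, -0.8], 1]
    - [[2.7, 1.1, 0], [0, 0, -0.8], 1]
    - [[2.7, 1, 0], [0, 0, -0.8], 1]
    - [[2.7, 1, 0], [0, 0, -0.8], 1]
    - [[0, 0, 0], [0, 0, 0], 1]

```text
clock: 8.12
eef_pos: [0.4423, 0.0694, -0.0047]
tool_rot: [0.007, 1.0, -0.0, 0.001]
ft_force: [0.1, 0.6, -0.7]
grip_width: 0.0855
grasp_force: 0.2
```

```bash
python3 - <<'E'
from st import *
st();T,S=camera("top"),camera("scene")
look("holder",holder_parts(),(.52,.067,0),(T,S))
look("anchor",ANCH,(.699,.057,0),(S,))
E
```

```text
t 8.12 p [442.3  69.4  -4.7] yaw 179.16 fix tilt turn [0.01 0.06 0.  ] q [ 0.16  0.4  -0.48  0.69 -0.    0.17] F [ 0.1  0.6 -0.7] g 85.5
holder (array([521.35,  68.83,  -1.27]), np.float64(0.725))
holder (array([523.74,  65.84,  -1.16]), np.float64(0.079))
holder both (array([522.57,  67.03,  -1.07]), np.float64(0.306))
anchor (array([699.73,  54.99,   1.51]), np.float64(0.129))
```

Emit:
drive_tool:
  increments:
    - [[2.7, 1, 0], [0, 0, -0.8], 1]
    - [[2.7, 1, 0], [0, 0, -0.8], 1]
    - [[2.7, 1, 0], [0, 0, -0.8], 1]
    - [[4, -0.25, 0], [0, 0, 0], 1]
    - [[4, -0.25, 0], [0, 0, 0], 1]
    - [[4, -0.25, 0], [0, 0, 0], 1]
    - [[4, -0.25, 0], [0, 0, 0], 1]
    - [[0, 0, 0], [0, 0, 0], 1]

```text
clock: 9.03
eef_pos: [0.467, 0.0712, -0.0046]
tool_rot: [0.028, 1.0, -0.0, 0.001]
ft_force: [-0.0, -0.6, 0.3]
grip_width: 0.0851
grasp_force: 0.0
```

```bash
cat > lk.py <<'E'
from st import *
import sys
st();S=camera("scene")
g=[float(v) for v in sys.argv[1:]]
r=best("holder",S,g[:2]);p,e=fit([(S,r)],holder_parts(),(g[0],g[1],0))
a=np.radians(p[2]);d=np.array([699.7,56.2])-p[:2]
print("holder",p,e,"pin in holder",np.round([d@[np.cos(a),np.sin(a)],d@[-np.sin(a),np.cos(a)]],1))
E
python3 lk.py .55 .065
```

```text
t 9.03 p [467.   71.2  -4.6] yaw 176.79 fix tilt turn [0.02 0.1  0.  ] q [ 0.15  0.43 -0.42  0.72 -0.    0.21] F [-0.  -0.6  0.3] g 85.1
holder [547.13  65.57  -3.9 ] 0.122 pin in holder [152.9   1. ]
```

Emit:
drive_tool:
  increments:
    - [[5, -0.3, 0], [0, 0, 0], 1]
    - [[5, -0.3, 0], [0, 0, 0], 1]
    - [[5, -0.3, 0], [0, 0, 0], 1]
    - [[5, -0.3, 0], [0, 0, 0], 1]
    - [[5, -0.3, 0], [0, 0, 0], 1]
    - [[5, -0.3, 0], [0, 0, 0], 1]
    - [[5, -0.3, 0], [0, 0, 0], 1]
    - [[5, -0.3, 0], [0, 0, 0], 1]

```text
clock: 9.8
eef_pos: [0.5033, 0.0681, -0.0051]
tool_rot: [0.028, 1.0, -0.001, -0.002]
ft_force: [-5.5, 0.4, 2.3]
grip_width: 0.0851
grasp_force: 2.7
```

Emit:
drive_tool:
  increments:
    - [[5, -0.3, 0], [0, 0, 0], 1]
    - [[3, -0.2, 0], [0, 0, 0], 1]
    - [[3, -0.2, 0], [0, 0, 0], 1]
    - [[0, 0, 0], [0, 0, 0], 1]

```text
clock: 10.13
eef_pos: [0.5173, 0.068, -0.0047]
tool_rot: [0.028, 1.0, -0.0, 0.0]
ft_force: [-0.4, 0.1, 0.1]
grip_width: 0.0854
grasp_force: 0.3
```

```bash
python3 lk.py .59 .063
```

```text
t 10.13 p [517.3  68.   -4.7] yaw 176.8 fix tilt turn [0.02 0.04 0.  ] q [ 0.13  0.51 -0.28  0.78 -0.    0.19] F [-0.4  0.1  0.1] g 85.4
holder [598.45  60.06  -4.83] 0.107 pin in holder [101.2   4.7]
```

Emit:
drive_tool:
  increments:
    - [[2, -0.1, 0], [0, 0, 0], 1]
    - [[2, -0.1, 0], [0, 0, 0], 1]
    - [[2, -0.1, 0], [0, 0, 0], 1]
    - [[1, 0, 0], [0, 0, 0], 1]

```text
clock: 10.57
eef_pos: [0.5233, 0.0678, -0.0046]
tool_rot: [0.028, 1.0, -0.0, -0.0]
ft_force: [-2.7, -0.3, 0.5]
grip_width: 0.0852
grasp_force: 1.5
```

Emit:
drive_tool:
  increments:
    - [[1, 0, 0], [0, 0, 0], 1]
    - [[1, 0, 0], [0, 0, 0], 1]

```text
clock: 10.73
eef_pos: [0.5246, 0.0679, -0.0047]
tool_rot: [0.028, 1.0, -0.0, -0.001]
ft_force: [-5.2, 0.4, 4.5]
grip_width: 0.0853
grasp_force: 2.7
```

```bash
python3 - <<'E'
import sys;sys.argv=["",".606",".06"]
exec(open("lk.py").read())
save(S,"e.png",(210,180,450,340),3)
E
```

```text
t 10.73 p [524.6  67.9  -4.7] yaw 176.83 fix tilt turn [-0.  -0.1 -0. ] q [ 0.13  0.52 -0.26  0.8   0.    0.18] F [-5.2  0.4  4.5] g 85.3
holder [604.91  61.68  -3.86] 0.139 pin in holder [94.9  0.9]
```

View pics/e.png

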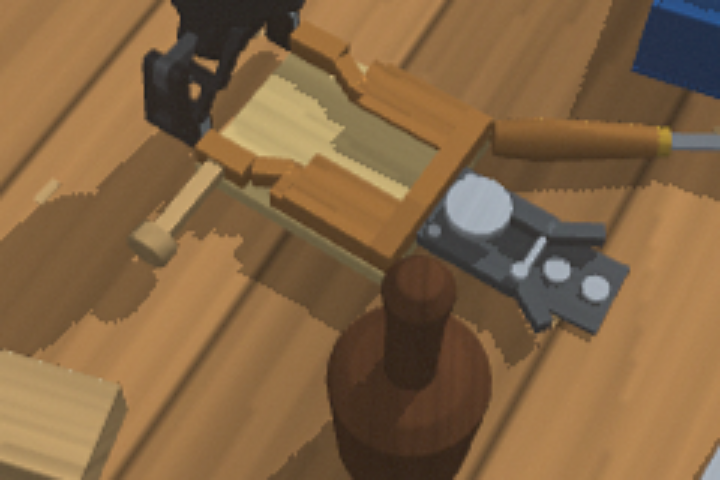

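The pin is at the throat's end and the latch bar lies across behind it at (530,258) in the crop, so the holder is hitched. Now I'll back off and rise towards the blank.

Emit:
drive_tool:
  increments:
    - [[-10, 0, 0], [0, 0, 0], 1]
    - [[-10, 0, 30], [0, 0, 0], 1]
    - [[0, 0, 35], [0, 0, 0], 1]
    - [[0, 35, 10], [0, 0, 1], 1]
    - [[3, 38, 0], [0, 0, 1], 1]
    - [[4, 38, 0], [0, 0, 0], 1]
    - [[5, 38, 0], [0, 0, 0], 1]
    - [[5, 35, 0], [0, 0, 0], 1]

```text
clock: 11.5
eef_pos: [0.5239, 0.2547, 0.0712]
tool_rot: [0.01, 1.0, 0.001, 0.002]
ft_force: [0.2, -0.3, 0.1]
grip_width: 0.0854
grasp_force: 0.0
```

```bash
python3 - <<'E'
from st import *
st();T,S=camera("top"),camera("scene")
look("holder",holder_parts(),(.604,.062,-.06),(T,S))
look("blank",BLANK,(.562,.29,0),(T,S))
for p in (T,S):
    s=silhouettes("gouge",p)[0];print(rect(p,s["region"],.014))
E
```

```text
t 11.5 p [523.9 254.7  71.2] yaw 178.84 fix tilt turn [-0.11  0.21  0.  ] q [ 0.45  0.51 -0.03  1.03  0.    0.47] F [ 0.2 -0.3  0.1] g 85.4
holder (array([603.39,  63.42,  -3.56]), np.float64(0.102))
holder (array([605.17,  60.87,  -3.46]), np.float64(0.123))
holder both (array([604.44,  61.73,  -3.44]), np.float64(0.121))
blank (array([563.36, 273.76,   4.43]), np.float64(7.302))
blank (array([563.79, 289.38,  -0.76]), np.float64(0.152))
blank both (array([5.6341e+02, 2.8920e+02, 4.7000e-01]), np.float64(1.11))
((769.200927734375, 169.62142944335938), (208.6676483154297, 26.6246337890625), 30.758743286132812)
((770.2075805664062, 166.08670043945312), (208.79049682617188, 30.961620330810547), 30.65351104736328)
```

Emit:
drive_tool:
  increments:
    - [[0, 18, 0], [0, 0, 0], 1]
    - [[0, 18, 0], [0, 0, 0], 1]
    - [[0, 0, 0], [0, 0, 0], 1]
    - [[0, 0, -30], [0, 0, 0], 1]
    - [[0, 0, -30], [0, 0, 0], 1]
    - [[0, 0, -14], [0, 0, 0], 1]
    - [[0, 0, 0], [0, 0, 0], 1]

```text
clock: 12.48
eef_pos: [0.5191, 0.2845, -0.0076]
tool_rot: [0.011, 1.0, -0.002, -0.004]
ft_force: [-1.2, -1.2, -0.5]
grip_width: 0.0851
grasp_force: 0.0
```

Emit:
drive_tool:
  increments:
    - [[0, 0, 0], [0, 0, 0], 0.6]
    - [[0, 0, 0], [0, 0, 0], 0.6]
    - [[0, 0, 0], [0, 0, 0], 0.6]
    - [[0, 0, 0], [0, 0, 0], 0.6]
    - [[0, 0, 0], [0, 0, 0], 0.6]
    - [[0, 0, 0], [0, 0, 0], 0.6]

```text
clock: 12.98
eef_pos: [0.5238, 0.2883, -0.0014]
tool_rot: [0.011, 1.0, 0.001, 0.002]
ft_force: [0.4, -1.7, 6.0]
grip_width: 0.0582
grasp_force: 65.1
```

Emit:
drive_tool:
  increments:
    - [[0, 0, 15], [0, 0, 0], 0.5]
    - [[0, 0, 25], [0, 0, 0], 0.5]
    - [[0, 0, 20], [0, 0, 0], 0.5]
    - [[0, 0, 0], [0, 0, 0], 0.5]
    - [[0, 0, 0], [0, 0, 0], 0.5]

```text
clock: 13.4
eef_pos: [0.5232, 0.2885, 0.0579]
tool_rot: [0.01, 1.0, 0.001, 0.001]
ft_force: [-0.2, -0.3, -1.0]
grip_width: 0.0581
grasp_force: 64.4
```

```bash
python3 - <<'E'
from st import *
o=st();z=o["eef_pos"][2]+.0014
S=camera("scene")
look("blank",BLANK,(.562,.29,0),(S,),z)
save(S,"f.png",(250,70,450,230),3.5)
E
```

```text
t 13.4 p [523.2 288.5  57.9] yaw 178.82 fix tilt turn [-0.09  0.16  0.  ] q [0.5  0.55 0.   1.02 0.   0.52] F [-0.2 -0.3 -1. ] g 58.1
```

View pics/f.png

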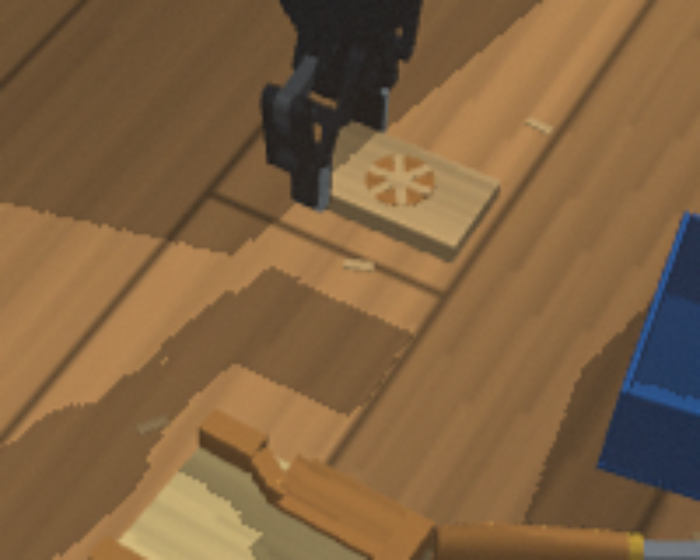

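The blank is held level by its rear end, front end free. Now I'll carry it behind the holder.

Emit:
drive_tool:
  increments:
    - [[-12.5, -31, 0], [0, 0, -0.8], 0.5]
    - [[-12.5, -31, 0], [0, 0, -0.8], 0.5]
    - [[-12.5, -31, 0], [0, 0, -0.7], 0.5]
    - [[-12.5, -31, 0], [0, 0, 0], 0.5]
    - [[-12.5, -31, 0], [0, 0, 0], 0.5]
    - [[-12.5, -31, 0], [0, 0, 0], 0.5]
    - [[-12.5, -30, 0], [0, 0, 0], 0.5]
    - [[0, 0, 0], [0, 0, 0], 0.5]

```text
clock: 14.17
eef_pos: [0.4292, 0.0673, 0.0544]
tool_rot: [0.033, 0.999, -0.002, -0.004]
ft_force: [0.5, -0.7, -0.1]
grip_width: 0.0579
grasp_force: 64.5
```

Emit:
drive_tool:
  increments:
    - [[0, 0, 0], [0, 0, 0], 0.5]
    - [[0, 0, -20], [0, 0, 0], 0.5]
    - [[0, 0, -20], [0, 0, 0], 0.5]
    - [[0, 0, 0], [0, 0, 0], 0.5]
    - [[0, 0, 0], [0, 0, 0], 0.5]

```text
clock: 14.58
eef_pos: [0.4334, 0.0723, 0.0151]
tool_rot: [0.03, 1.0, -0.0, -0.002]
ft_force: [0.0, -0.2, -0.5]
grip_width: 0.0583
grasp_force: 64.6
```

```bash
python3 - <<'E'
from st import *
o=st();z=o["eef_pos"][2]+.0014
T,S=camera("top"),camera("scene")
for p in (S,T):
  for s in silhouettes("blank",p)[:2]: print(s["conf"],s["bbox"])
x,y=o["eef_pos"][:2]
look("blank",BLANK,(x+.039,y,-.06),(T,S),z)
look("holder",holder_parts(),(.604,.062,-.06),(T,S))
save(S,"g.png",(190,140,410,300),3.5)
E
```

```text
t 14.58 p [433.4  72.3  15.1] yaw 176.58 fix tilt turn [ 0.04 -0.25  0.  ] q [ 0.17  0.35 -0.48  0.75  0.    0.22] F [ 0.  -0.2 -0.5] g 58.3
0.64 [243.4, 168.0, 299.7, 220.0]
blank (array([474.16,  71.13,  -2.28]), np.float64(0.096))
holder (array([603.16,  63.84,  -3.7 ]), np.float64(0.123))
holder (array([605.28,  61.4 ,  -3.87]), np.float64(0.108))
holder both (array([604.42,  61.93,  -3.67]), np.float64(0.122))
```

View pics/g.png

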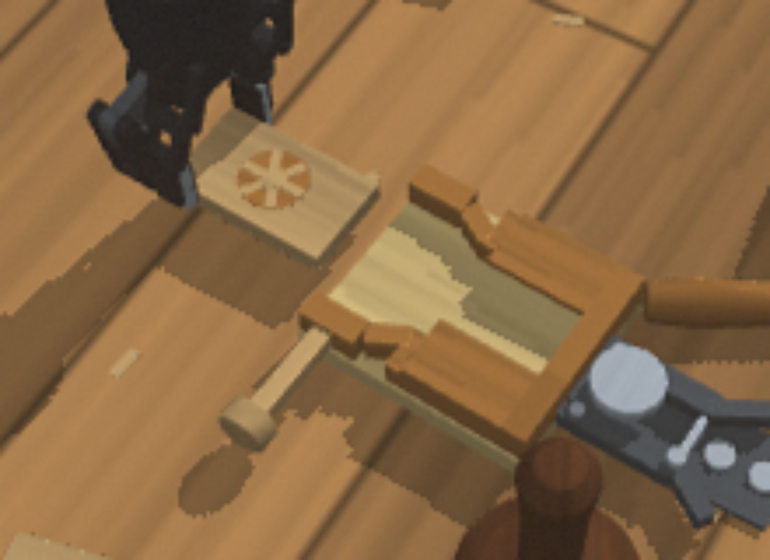

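Emit:
drive_tool:
  increments:
    - [[15, -1, 0], [0, -0.2, -0.3], 0.5]
    - [[15, -1, 0], [0, 0, 0], 0.5]
    - [[15, -1, 0], [0, 0, 0], 0.5]
    - [[15, -1, 0], [0, 0, 0], 0.5]
    - [[0, 0, -1], [0, 0, 0], 0.5]
    - [[0, 0, -0.5], [0, 0, 0], 0.5]

```text
clock: 15.48
eef_pos: [0.4949, 0.0677, 0.0149]
tool_rot: [0.033, 0.999, -0.0, 0.002]
ft_force: [-0.6, 0.1, -1.3]
grip_width: 0.0583
grasp_force: 64.6
```

```bash
python3 - <<'E'
from st import *
o=st();z=o["eef_pos"][2]+.0014
T,S=camera("top"),camera("scene")
x,y=o["eef_pos"][:2]
look("blank",BLANK,(x+.039,y,-.06),(T,S),z)
look("holder",holder_parts(),(.604,.062,-.06),(T,S))
save(T,"h.png",(265,200,385,320),5)
E
```

```text
t 15.48 p [494.9  67.7  14.9] yaw 176.19 fix tilt turn [0.01 0.18 0.  ] q [ 0.14  0.44 -0.33  0.8  -0.    0.2 ] F [-0.6  0.1 -1.3] g 58.3
blank (array([533.53,  65.83,  -6.16]), np.float64(0.175))
holder (array([603.76,  63.82,  -3.76]), np.float64(0.669))
holder (array([604.95,  61.16,  -3.85]), np.float64(0.265))
holder both (array([604.16,  61.99,  -3.66]), np.float64(0.421))
```

View pics/h.png

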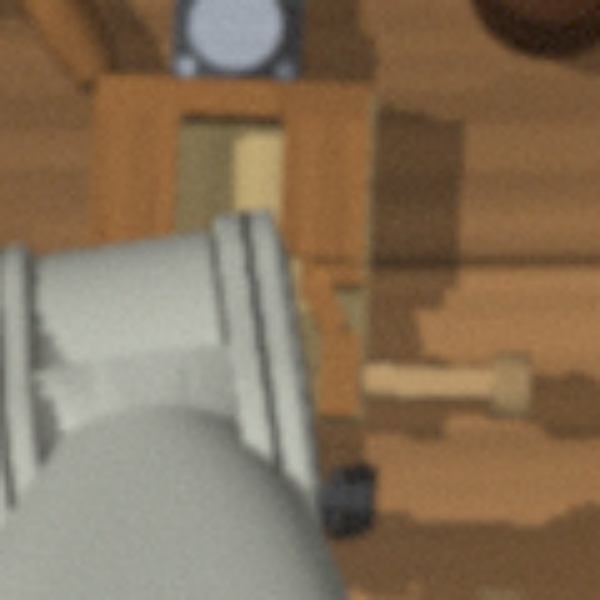

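Emit:
drive_tool:
  increments:
    - [[0, 0, -1], [0, 0, 0], 0.5]
    - [[3, -0.2, 0], [0, 0, 0], 0.5]
    - [[3, -0.2, 0], [0, 0, 0], 0.5]
    - [[0, 0, 0], [0, 0, 0], 0.5]

```text
clock: 16.12
eef_pos: [0.501, 0.0671, 0.0138]
tool_rot: [0.033, 0.999, -0.0, 0.002]
ft_force: [-0.4, -0.6, -1.2]
grip_width: 0.0586
grasp_force: 64.6
```

Emit:
drive_tool:
  increments:
    - [[3, -0.2, 0], [0, 0, 0], 0.5]
    - [[3, -0.2, 0], [0, 0, 0], 0.5]
    - [[3, -0.2, 0], [0, 0, 0], 0.5]
    - [[0, 0, 0], [0, 0, 0], 0.5]

```text
clock: 16.45
eef_pos: [0.5106, 0.0666, 0.0139]
tool_rot: [0.033, 0.999, -0.0, 0.002]
ft_force: [0.2, -1.5, -0.2]
grip_width: 0.0581
grasp_force: 64.5
```

Emit:
drive_tool:
  increments:
    - [[3, -0.2, 0], [0, 0, 0], 0.5]
    - [[3, -0.2, 0], [0, 0, 0], 0.5]
    - [[0, 0, 0], [0, 0, 0], 0.5]

```text
clock: 16.7
eef_pos: [0.5164, 0.0663, 0.0139]
tool_rot: [0.033, 0.999, -0.0, 0.002]
ft_force: [0.2, -1.3, -1.1]
grip_width: 0.0584
grasp_force: 64.5
```

Emit:
drive_tool:
  increments:
    - [[0, 0, 0], [0, 0, 0], 1]
    - [[0, 0, 0], [0, 0, 0], 1]
    - [[0, 0, 0], [0, 0, 0], 1]
    - [[-5, 0.3, 0], [0, 0, 0], 1]
    - [[-15, 1, 0], [0, 0, 0], 1]
    - [[-20, 1.3, 2], [0, 0, 0], 1]
    - [[-10, 0.6, 4], [0, 0, 0], 1]
    - [[0, 0, 0], [0, 0, 0], 1]

```text
clock: 17.37
eef_pos: [0.4629, 0.0696, 0.0201]
tool_rot: [0.033, 0.999, -0.0, 0.0]
ft_force: [-0.7, 0.3, 0.0]
grip_width: 0.0852
grasp_force: 0.0
```

Emit:
drive_tool:
  increments:
    - [[0, 0, 0], [0, 0, 0], 0]
    - [[0, 0, 0], [0, 0, 0], 0]
    - [[0, 0, 0], [0, 0, 0], 0]
    - [[0, 0, 0], [0, 0, 0], 0]
    - [[0, 0, 0], [0, 0, 0], 0]
    - [[0, 0, 0], [0, 0, 0], 0]
    - [[0, 0, 0], [0, 0, 0], 0]

```text
clock: 17.95
eef_pos: [0.4657, 0.0696, 0.0197]
tool_rot: [0.033, 0.999, -0.0, 0.001]
ft_force: [-0.2, -0.2, -0.1]
grip_width: 0.0006
grasp_force: 0.0
```

```bash
python3 - <<'E'
from st import *
o=st()
S=camera("scene")
look("holder",holder_parts(),(.604,.062,-.06),(S,S))
look("blank",BLANK,(.555,.065,-.06),(S,),.014)
save(S,"i.png",(190,140,410,300),3.5)
E
```

```text
t 17.95 p [465.7  69.6  19.7] yaw 176.21 fix tilt turn [0.02 0.16 0.  ] q [ 0.15  0.39 -0.4   0.78 -0.    0.21] F [-0.2 -0.2 -0.1] g 0.6
holder (array([605.38,  60.7 ,  -3.58]), np.float64(0.347))
holder (array([605.38,  60.7 ,  -3.58]), np.float64(0.347))
holder both (array([605.38,  60.7 ,  -3.58]), np.float64(0.347))
blank (array([555.15,  64.38,  -4.84]), np.float64(0.152))
```

View pics/i.png

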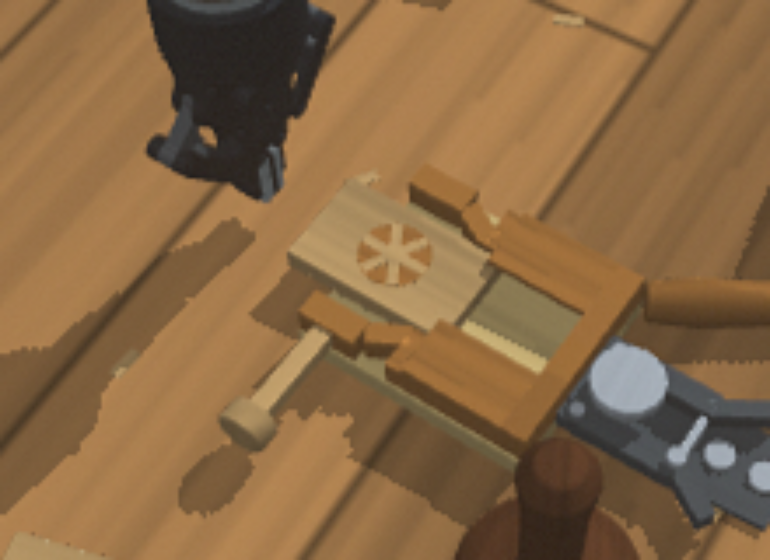

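The blank lies flat with its front end under the lips, latch still shut. Now I'll push it home with the shut fingers.

Emit:
drive_tool:
  increments:
    - [[10, -0.6, 0], [0, 0, 0], 0]
    - [[10, -0.6, 0], [0, 0, 0], 0]
    - [[5, -0.3, 0], [0, 0, 0], 0]
    - [[5, -0.3, 0], [0, 0, 0], 0]
    - [[5, -0.3, 0], [0, 0, 0], 0]
    - [[5, -0.3, 0], [0, 0, 0], 0]
    - [[5, -0.3, 0], [0, 0, 0], 0]
    - [[0, 0, 0], [0, 0, 0], 0]

```text
clock: 18.82
eef_pos: [0.5118, 0.0669, 0.0199]
tool_rot: [0.033, 0.999, -0.0, 0.002]
ft_force: [0.2, -0.2, 0.1]
grip_width: -0.0006
grasp_force: 0.0
```

Emit:
drive_tool:
  increments:
    - [[5, -0.3, 0], [0, 0, 0], 0]
    - [[5, -0.3, 0], [0, 0, 0], 0]
    - [[5, -0.3, 0], [0, 0, 0], 0]
    - [[5, -0.3, 0], [0, 0, 0], 0]
    - [[5, -0.3, 0], [0, 0, 0], 0]
    - [[0, 0, 0], [0, 0, 0], 0]

```text
clock: 19.32
eef_pos: [0.5372, 0.0654, 0.02]
tool_rot: [0.033, 0.999, -0.0, 0.002]
ft_force: [0.8, 0.5, -0.9]
grip_width: -0.0003
grasp_force: 0.0
```

Emit:
drive_tool:
  increments:
    - [[3, -0.2, 0], [0, 0, 0], 0]
    - [[2, -0.1, 0], [0, 0, 0], 0]
    - [[2, -0.1, 0], [0, 0, 0], 0]
    - [[0, 0, 0], [0, 0, 0], 0]

```text
clock: 19.65
eef_pos: [0.543, 0.065, 0.0198]
tool_rot: [0.033, 0.999, -0.0, 0.002]
ft_force: [0.3, 0.6, 0.6]
grip_width: 0.0
grasp_force: 0.0
```

Emit:
drive_tool:
  increments:
    - [[2, -0.1, 0], [0, 0, 0], 0]
    - [[1, -0.1, 0], [0, 0, 0], 0]
    - [[0, 0, 0], [0, 0, 0], 0]

```text
clock: 19.9
eef_pos: [0.5459, 0.0648, 0.0199]
tool_rot: [0.033, 0.999, -0.0, 0.002]
ft_force: [0.4, -0.0, 0.2]
grip_width: -0.0
grasp_force: 0.0
```

```bash
python3 - <<'E'
from st import *
o=st()
S=camera("scene")
look("holder",holder_parts(),(.604,.062,-.06),(S,))
look("blank",BLANK,(.605,.062,-.06),(S,),.014)
E
```

```text
t 19.9 p [545.9  64.8  19.9] yaw 176.21 fix tilt turn [0.02 0.19 0.  ] q [ 0.12  0.52 -0.18  0.87 -0.    0.18] F [ 0.4 -0.   0.2] g -0.0
holder (array([605.07,  61.3 ,  -3.96]), np.float64(0.505))
blank (array([606.29,  63.58,  -1.48]), np.float64(0.438))
```

Emit:
drive_tool:
  increments:
    - [[1, 0, 0], [0, 0, 0], 0]
    - [[1, -0.1, 0], [0, 0, 0], 0]
    - [[1, 0, 0], [0, 0, 0], 0]
    - [[0, 0, 0], [0, 0, 0], 0]

```text
clock: 20.38
eef_pos: [0.5489, 0.0647, 0.0198]
tool_rot: [0.033, 0.999, -0.0, 0.002]
ft_force: [0.5, -0.5, 0.4]
grip_width: 0.0002
grasp_force: 0.0
```

Emit:
drive_tool:
  increments:
    - [[1, 0, 0], [0, 0, 0], 0]
    - [[1, -0.1, 0], [0, 0, 0], 0]
    - [[0, 0, 0], [0, 0, 0], 0]

```text
clock: 20.63
eef_pos: [0.5496, 0.0646, 0.0196]
tool_rot: [0.033, 0.999, -0.0, 0.0]
ft_force: [-3.7, 0.2, 1.9]
grip_width: 0.0003
grasp_force: 1.8
```

Emit:
drive_tool:
  increments:
    - [[1, -0.1, 0], [0, 0, 0], 0]
    - [[1, 0, 0], [0, 0, 0], 0]
    - [[1, 0, 0], [0, 0, 0], 0]
    - [[0, 0, 0], [0, 0, 0], 0]

```text
clock: 20.97
eef_pos: [0.5497, 0.0645, 0.0192]
tool_rot: [0.033, 0.999, -0.0, -0.002]
ft_force: [-9.2, 0.3, 8.4]
grip_width: 0.0001
grasp_force: 4.8
```

The blank is firm on the stop, with -9 N at the fingers. Next I'll back off, rise, turn the wrist a quarter and come down outside the bolt knob.

Emit:
drive_tool:
  increments:
    - [[-12, 0.8, 0], [0, 0, 0], 0]
    - [[-12, 0.8, 0], [0, 0, 0], 0]
    - [[0, 0, 35], [0, 0, -7.1], 0]
    - [[0, 0, 30], [0, 0, -7.1], 0]
    - [[2, -20, 0], [0, 0, -7.1], 0]
    - [[2, -20, 0], [0, 0, -7.1], 0]
    - [[2, -20, 0], [0, 0, -7.1], 0]
    - [[2, -20, 0], [0, 0, -7.1], 0]

```text
clock: 21.63
eef_pos: [0.5387, -0.0147, 0.0855]
tool_rot: [0.396, 0.918, -0.0, 0.003]
ft_force: [-0.4, -0.4, 0.5]
grip_width: 0.0003
grasp_force: 0.0
```

Emit:
drive_tool:
  increments:
    - [[2, -20, 0], [0, 0, -7.1], 0]
    - [[2, -20, 0], [0, 0, -7.1], 0]
    - [[1, -20, 0], [0, 0, -7.1], 0]
    - [[1, -20, 0], [0, 0, -7.1], 0]
    - [[1, -3, 0], [0, 0, -7.1], 0]
    - [[0, 0, 0], [0, 0, -7.1], 0]
    - [[0, 0, 0], [0, 0, -4.8], 0]
    - [[0, 0, 0], [0, 0, 0], 0]

```text
clock: 22.3
eef_pos: [0.5453, -0.0975, 0.0849]
tool_rot: [0.731, 0.683, -0.001, 0.002]
ft_force: [-0.7, -0.4, -0.0]
grip_width: 0.0004
grasp_force: 0.0
```

```bash
python3 - <<'E'
from st import *
o=st()
T,S=camera("top"),camera("scene")
look("holder",holder_parts(),(.604,.062,-.06),(T,S))
look("offcut",OFF,(.542,-.181,.22),(S,))
k=silhouettes("bolt_knob",S)
if k: print(k[0]["conf"],k[0]["bbox"],proj(S,[[.542,-.064,.023]]))
b=silhouettes("blank",S)
for s in b[:2]:print(s["conf"],s["bbox"])
r=np.radians(-3.6)
for p in ([55,0,28],[-45,30,28],[-45,-30,28]):
    print(proj(S,[[.6054+(p[0]*np.cos(r)-p[1]*np.sin(r))/1000,.0608+(p[0]*np.sin(r)+p[1]*np.cos(r))/1000,p[2]/1000]]))
save(S,"j.png",(190,140,410,300),3.5)
E
```

```text
t 22.3 p [545.3 -97.5  84.9] yaw 86.1 fix tilt turn [0.19 0.07 0.  ] q [-0.18  0.45 -0.09  1.03 -0.    1.46] F [-0.7 -0.4 -0. ] g 0.4
holder (array([604.04,  63.78,  -3.76]), np.float64(0.477))
holder (array([605.2 ,  61.21,  -3.64]), np.float64(0.467))
holder both (array([604.67,  62.24,  -3.76]), np.float64(0.479))
offcut (array([ 542.49, -182.77,   11.96]), np.float64(0.087))
0.61 [256.3, 234.8, 284.8, 270.0] [[256.94729582 262.43407099]]
0.66 [297.4, 203.0, 356.1, 245.7]
[[349.52202489 239.37258431]]
[[313.38419745 202.49054233]]
[[294.6885371  224.60497853]]
```

View pics/j.png

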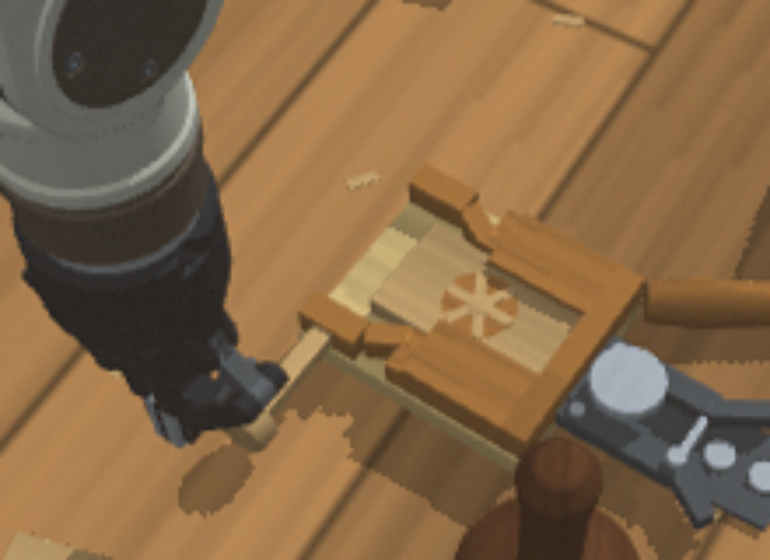

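The blank is home and square in the slot, and the latch is shut. Now I'll lower the fingers outside the knob.

Emit:
drive_tool:
  increments:
    - [[-2, 0, -25], [0, 0, 0], 0]
    - [[0, 0, -25], [0, 0, 0], 0]
    - [[0, 0, -20], [0, 0, 0], 0]
    - [[0, 0, 0], [0, 0, 0], 0]
    - [[0, 10, 0], [0, 0, 0], 0]
    - [[0, 5, 0], [0, 0, 0], 0]
    - [[0, 0, 0], [0, 0, 0], 0]

```text
clock: 23.23
eef_pos: [0.544, -0.0807, 0.0165]
tool_rot: [0.729, 0.684, -0.0, 0.002]
ft_force: [0.2, 0.1, 0.4]
grip_width: 0.0
grasp_force: 0.0
```

Emit:
drive_tool:
  increments:
    - [[0.3, 5, 0], [0, 0, 0], 0]
    - [[0.3, 5, 0], [0, 0, 0], 0]
    - [[0.3, 6, 0], [0, 0, 0], 0]
    - [[0.3, 6, 0], [0, 0, 0], 0]
    - [[0.3, 6, 0], [0, 0, 0], 0]
    - [[0.3, 6, 0], [0, 0, 0], 0]
    - [[0.3, 6, 0], [0, 0, 0], 0]
    - [[0.3, 6, 0], [0, 0, 0], 0]

```text
clock: 23.9
eef_pos: [0.545, -0.0352, 0.0148]
tool_rot: [0.73, 0.683, -0.001, 0.001]
ft_force: [-0.4, -0.8, 0.3]
grip_width: 0.0004
grasp_force: 0.4
```

Emit:
drive_tool:
  increments:
    - [[0.2, 3, 0], [0, 0, 0], 0]
    - [[0.1, 2, 0], [0, 0, 0], 0]
    - [[0, 1, 0], [0, 0, 0], 0]
    - [[0, 1, 0], [0, 0, 0], 0]
    - [[0, 0, 0], [0, 0, 0], 0]

```text
clock: 24.32
eef_pos: [0.5452, -0.0288, 0.0147]
tool_rot: [0.73, 0.683, -0.001, 0.001]
ft_force: [-0.9, -0.0, -0.2]
grip_width: -0.0002
grasp_force: 0.0
```

Emit:
drive_tool:
  increments:
    - [[0.1, 1, 0], [0, 0, 0], 0]
    - [[0, 1, 0], [0, 0, 0], 0]
    - [[0, 1, 0], [0, 0, 0], 0]
    - [[0, 0, 0], [0, 0, 0], 0]

```text
clock: 24.65
eef_pos: [0.5449, -0.0264, 0.0147]
tool_rot: [0.73, 0.683, -0.002, 0.001]
ft_force: [-1.0, -2.7, 0.6]
grip_width: 0.0
grasp_force: 1.3
```

Emit:
drive_tool:
  increments:
    - [[0, 1, 0], [0, 0, 0], 0]
    - [[0, 0, 0], [0, 0, 0], 0]

```text
clock: 24.82
eef_pos: [0.5446, -0.0255, 0.0147]
tool_rot: [0.73, 0.683, -0.002, 0.001]
ft_force: [-2.1, -3.4, 1.5]
grip_width: 0.0005
grasp_force: 2.1
```

Emit:
drive_tool:
  increments:
    - [[0, 1, 0], [0, 0, 0], 0]
    - [[0, 0, 0], [0, 0, 0], 0]

```text
clock: 24.98
eef_pos: [0.5446, -0.0241, 0.0145]
tool_rot: [0.73, 0.683, -0.002, 0.001]
ft_force: [-3.4, -4.2, 0.2]
grip_width: 0.0
grasp_force: 1.9
```

Emit:
drive_tool:
  increments:
    - [[0, -10, 0], [0, 0, 0], 0]
    - [[0, -20, 0], [0, 0, 0], 0]
    - [[0, 0, 35], [0, 0, 0], 0]
    - [[0, 0, 35], [0, 0, 0], 0]
    - [[-35, 0, 10], [0, 0, 0], 0]
    - [[-35, 0, 10], [0, 0, 0], 0]
    - [[-35, 0, 10], [0, 0, 0], 0]
    - [[-35, 0, 0], [0, 0, 0], 0]

```text
clock: 25.65
eef_pos: [0.4064, -0.0538, 0.1168]
tool_rot: [0.73, 0.684, 0.001, 0.003]
ft_force: [1.1, 0.5, -0.2]
grip_width: -0.0
grasp_force: 0.0
```

```bash
python3 - <<'E'
from st import *
o=st()
S,T=camera("scene"),camera("top")
for pic in (S,T):
  r=best("holder",pic,(.604,.062));
  for b in (42,44,46,48,50,52):
    print(b,*fit([(pic,r)],holder_parts(b),(.6045,.062,-.06)))
look("blank",BLANK,(.609,.062,-.06),(S,),.014)
for q,z in(("offcut",.036),("gouge",.014),("mallet",.2)):
  for s in silhouettes(q,S)[:1]: print(q,s["conf"],s["bbox"])
# overlay
im=S["image"].copy()
p=fit([(S,best("holder",S,(.604,.062)))],holder_parts(50),(.6045,.062,-.06))[0]
for P in holder_parts(50)[2:4]:
    m=(render(S,[P],(p[0]/1000,p[1]/1000,np.radians(p[2])))>.5).astype(np.uint8);cv2.drawContours(im,cv2.findContours(m,0,1)[0],-1,(255,0,0),1)
a,b=S["image"][150:290,240:420],im[150:290,240:420]
cv2.imwrite("pics/k.png",cv2.resize(np.hstack([a,b]),(792,308),interpolation=2)[:,:,::-1])
E
```

```text
t 25.65 p [406.4 -53.8 116.8] yaw 86.24 fix tilt turn [0.11 0.33 0.  ] q [-0.13  0.15 -0.42  0.99 -0.    1.51] F [ 1.1  0.5 -0.2] g -0.0
42 [606.04  62.66  -4.75] 0.445
44 [606.07  62.65  -4.73] 0.441
46 [606.07  62.79  -4.8 ] 0.436
48 [606.17  62.71  -4.78] 0.433
50 [606.04  62.68  -4.75] 0.429
52 [606.04  62.59  -4.73] 0.425
42 [604.33  64.31  -4.29] 0.509
44 [604.32  64.42  -4.28] 0.503
46 [604.32  64.41  -4.33] 0.497
48 [604.39  64.34  -4.26] 0.491
50 [604.32  64.42  -4.27] 0.486
52 [604.42  63.94  -4.13] 0.481
blank (array([605.83,  69.07,   6.56]), np.float64(0.49))
offcut 0.87 [181.6, 292.6, 252.2, 349.3]
gouge 0.66 [374.3, 217.8, 487.8, 234.5]
mallet 0.77 [317.4, 261.9, 372.2, 349.4]
```

View pics/k.png

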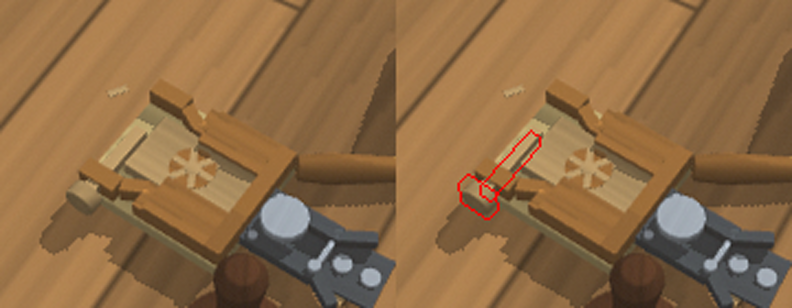

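The bolt is fully in, with its knob against the board edge and its bar across the slot behind the blank, matching the 50 mm outline. The latch is shut, the other items haven't moved and the arm is clear, so I'm handing in.

```bash
python3 -c "
from h import *
print(job_done())"
```

```text
the job is handed in; nothing more can be done
None
```

I handed the job in at about 26 s; the hand-in gave no verdict. By my last camera check the holder was hitched with the latch shut, the blank home and the bolt fully in, and the offcut, gouge and mallet had not visibly moved.

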